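# Load the gauge block and hold the tall plug gauge half drawn

## Robot

A 6-joint arm with a two-finger parallel gripper is mounted at the origin on a cart in front of the work surface, level with it; the furniture and walls round the work are solid. World frame = base frame: x ahead of the robot, y to its left, z up, the work surface at z = 0. Lengths are in mm, angles in rad, forces in N, time in s.
With the tool pointing down it reaches from about 275 to 750 mm from the base axis. Payload 10.2 kg.
Tool frame: the origin (TCP) lies between the finger pads; the fingertips stand 17 mm ahead of it and the grasp point (between the pads) lies 2 mm behind it (tips_ahead is the distance from the TCP to the fingertips, in mm); z points along the fingers, y is the line along which they close (so a half turn about z gives the same grasp; the last joint's range is limited). The gripper opens to 85 mm and grips with 20 to 120 N. Pads are 22 mm wide; open, the fingers measure 114 mm over their backs; the gripper's body (76 mm by 85 mm) begins 54 mm behind the grasp point. The pads swing forward as they close: fully open they stand 13 mm farther back than shut.
Start: joints at [-1.47, 0.313, 1.498, -0, 1.331, -0.223], TCP at [167.027, -497.728, 248.294] pointing down, gripper open.
Joint ranges: [-2.94, 2.94], [-0.97, 2.17], [0.19, 2.56], [-1.23, 4.37], [0.02, 3.11], [-2.88, 2.88]. Speed limits (rad/s): [2.39, 2.39, 3.01, 3.14, 3.14, 3.14].

## Interface

Orientations are given as a unit quaternion [w, x, y, z].
In Python, from rig import sense, capture, finish_job, boxes_of, tips_ahead gives the robot as it stands.
- The arm moves only by the tool drive_tool, never from a script. Its argument "commands" is text: rows parted by semicolons, each of 7 numbers parted by spaces: the shift along the world's x, y, z in units of 0.1 m (1.0 is 0.1 m), then the turn, a rotation vector about the world's x, y, z in units of pi/4 rad (1.0 is pi/4 rad), then the opening in per cent of the stroke, from 0 (shut) to 100 (fully open). A call has 1 to 20 rows; each row shifts and turns the commanded pose from where the row before left it; what a row does not reach is not made up. A row lasts 1/12 s, in which the tool goes at most 41.7 mm and 7.16 degrees, less where a joint would pass 70% of its speed; a pose out of reach is approached as far as the arm can. A call with a number of a shift or a turn outside -1 to 1 is refused whole. A call with a gripper value outside its range is refused whole. The fingers move at their own pace and stop on an object; "force" is the grip in N (left out, the last holds). Time passes only in rows, so rows that do not move let the fingers close. It gives the time, the measured TCP pose, the force, the opening and the grip force at its end, in the units of the state.
- sense(): the state, without advancing time (a new reading comes with each control period).
- capture(name): name is "scene" or "top" or "wrist"; returns a dict with "pixels" (400x640x3 uint8, blue, green, red), "fov_y" (degrees; the focal length in pixels is half the picture's height over the tangent of half this angle, whatever the lens; pixels are square), "cx", "cy" (the principal point, pixels), "position" and "attitude" of the camera in the world; the wrist camera has in their place "tool_from_camera" (4x4, takes a point from camera to tool coordinates, whose origin is the TCP and whose axes are the flange's). Camera axes: x right, y down, z forward; pixel columns grow to the right and rows downward; lengths in mm; the calibration is good to about 2 mm. A picture is of the moment at which its call begins: read the wrist's pose just before it. There is no depth.
- finish_job(): hands the job in; it is judged then, once.
Trained networks look in a picture, given as the dict that the camera call returned (one of the last four; its "shot" number tells which), for a name from the list of things; names that differ only in an ending like _2 or _b are one class to them, and where a whole thing is asked for, a point or a joint stands for the part that bears it (a point fixed in the world has none). Each returns a list of dicts, best first, with "confidence" (0 to 1); they miss things now and then, are a little off and sometimes report something else, mostly with a low value. They report only what shows in the picture. A call takes as long as a camera call.
- boxes_of(picture, name): "position" ([column, row] in pixels, amid what is visible of it).
The state is a dict: "time_s": time; "joints": joint angles; "dq": joint speeds; "tau": joint torques, N m; "eef_pos": TCP position; "ee_rot": TCP orientation; "force": force on the tool from outside, world axes, zero at the start; "wrist_torque": the same for the moment, N m; "grip_width": opening from 0.0 (shut) to 1.0 (fully open); "grip_force": force on a finger pad.
Only numpy, scipy, OpenCV 4.12 (cv2) and the standard library are available. Lean on these libraries where they do the work, as an engineer would, in place of code of your own. Each camera call takes 0.05 s, during which the arm holds its last target. There are 200 camera calls.

## Task

Get the gauge block ready for inspection: put the slim short plug into the block's narrow end pocket and the thick short plug into the wide end pocket, each fully home so that its collar rests on the block, and let them go. Then draw the tall gauge straight up out of the snug middle bore until the dark groove round its shank stands about a centimetre above the top of the block, with the end of the shank still in the bore, and finish while holding it still there in the gripper. Do not pull the gauge right out, keep the block standing flat on the bench about where it is, and do not disturb the vial, the eyeglass or the tin.

Things in the scene. Friction and masses are not known exactly. Their poses are not given: they have to be found in the camera images.
- gauge_block: plain aluminium block, 60 mm (its x) by 150 mm (its y) by 60 mm high on four low rubber feet, 1.4 kg, loose on the bench (it slides a little if pushed). Origin: centre of its underside on the bench; z up. Three upright through bores stand in a row along its y axis, 48 mm apart; the block is clear on both sides of the row (along its x)
- narrow_pocket (a point): centre of the mouth of the narrow end pocket, on the block's top face (60 mm above the bench), at +48 mm along the block's y; bore 16 mm in diameter, 60 mm deep, mouth chamfered 1.5 mm
- wide_pocket (a point): centre of the mouth of the wide end pocket, on the block's top face, at -48 mm along the block's y; bore 22 mm in diameter, 60 mm deep, mouth chamfered 1.5 mm
- bore_mouth (a point): centre of the mouth of the middle bore, on the block's top face; bore 17 mm in diameter; the tall gauge stands in it at the start. z along the bore, up
- slim_plug: slim short steel plug, 62 mm tall, standing upright and loose on the bench: shank 14 mm in diameter and 22 mm long at the bottom, then a collar 22 mm wide and 3 mm thick, then a round stem 14 mm in diameter and 37 mm long to grip. Origin: centre of its underside; about 0.06 kg
- slim_plug_center (a point): point on the slim plug's axis half-way up (31 mm above its lower end; the middle of the stem lies 12.5 mm higher). Fully home it stands 9 mm above the block's top face
- thick_plug: thick short steel plug, 62 mm tall, standing upright and loose on the bench: shank 20 mm in diameter and 22 mm long at the bottom, then a collar 30 mm wide and 3 mm thick, then a round stem 20 mm in diameter and 37 mm long to grip. Origin: centre of its underside; about 0.1 kg
- thick_plug_center (a point): point on the thick plug's axis half-way up (31 mm above its lower end; the middle of the stem lies 12.5 mm higher). Fully home it stands 9 mm above the block's top face
- tall_gauge: tall steel plug gauge, 96 mm long, about 0.11 kg, loose in the middle bore: shank 16 mm thick, 54 mm long; then a collar 26 mm wide, 4 mm thick, resting on the block at the start; then a round handle 20 mm thick, 38 mm long. A dark groove 4 mm wide runs round the shank, its middle 29 mm above the lower end (at first hidden in the bore). Origin: centre of its lower end; z up its axis. Falls back when let go
- tall_gauge_center (a point): point on the tall gauge's axis half-way along (48 mm above its lower end; the middle of the handle lies 29 mm higher, the middle of the groove 19 mm lower). At the start it is 6 mm below the block's top face
- vial: small amber glass vial with black cap, 31 mm wide, 54 mm tall, a bystander; origin: centre of its underside
- eyeglass: small black watchmaker's eyeglass (loupe), 37 mm wide, 32 mm tall, a bystander; origin: centre of its underside
- tin: low round metal tin of screws, 56 mm wide, 15 mm tall, a bystander; origin: centre of its underside

How it is judged:
By the outcome, as a careful person would: the job done as asked, in the order asked, and still so for the second after the job is handed in, while the arm keeps its last pose, push and grip.
It also fails if it takes over 64 s, if anything falls off the work surface, if the arm or the gripper's body presses on something with over 40 N, if the wrist force passes 120 N, or if a joint passes its speed limit or range.

## Working session

There is one attempt and no reset: what is moved stays moved. The work goes in short steps, Python scripts to look and compute and a tool call to move; the robot and the scene stay as the last step left them, time stands still between calls to the robot, and variables do not carry over. Pictures are saved under pics/ and viewed, at most 10 in all, crops included, and the job is handed in when it is done.

Besides the shell and the picture viewer there is one more tool, called after "Call:" as name(argument=value, ...), one argument or row to a line, values as JSON. drive_tool: Moves the arm, as the interface text tells. Shifts and turns lie within -1 to 1; 1 stands for 0.1 m of shift or pi/4 rad of turn. Its arguments: {"type":"object","properties":{"commands":{"type":"string"},"force":{"type":"number"}},"required":["commands"]}

```bash
mkdir -p pics; cat > h.py <<'E'
import numpy as np, cv2
from scipy.spatial.transform import Rotation as R
from rig import sense, capture, finish_job, boxes_of, tips_ahead
def q2R(q): return R.from_quat([q[1],q[2],q[3],q[0]]).as_matrix()
def campose(p,s=None):
    if "tool_from_camera" in p:
        T=np.array(p["tool_from_camera"]); Rt=q2R(s["ee_rot"])
        return Rt@T[:3,:3], Rt@T[:3,3]+np.array(s["eef_pos"])
    a=np.array(p["attitude"]); 
    return (q2R(a) if a.size==4 else a.reshape(3,3)), np.array(p["position"])
def f(p): return p["pixels"].shape[0]/2/np.tan(np.radians(p["fov_y"])/2)
def back(p,px,z,s=None):
    Rc,c=campose(p,s); d=Rc@np.array([(px[0]-p["cx"])/f(p),(px[1]-p["cy"])/f(p),1.])
    return c+d*(z-c[2])/d[2]
def proj(p,X,s=None):
    Rc,c=campose(p,s); v=Rc.T@(np.array(X)-c); return np.array([p["cx"]+f(p)*v[0]/v[2],p["cy"]+f(p)*v[1]/v[2]])
E
python3 - <<'E'
from h import *
s=sense(); print(s["eef_pos"],s["ee_rot"],s["time_s"],tips_ahead)
Z={"gauge_block":30,"narrow_pocket":60,"wide_pocket":60,"bore_mouth":60,"slim_plug":31,"slim_plug_center":31,"thick_plug":31,"thick_plug_center":31,"tall_gauge_center":54,"tall_gauge":80,"vial":27,"eyeglass":16,"tin":10}
for n in ("top","scene"):
    p=capture(n); cv2.imwrite(f"pics/{n}0.png",p["pixels"])
    print(n,p["fov_y"],p["position"],p["attitude"])
    for k,z in Z.items():
        b=boxes_of(p,k)[:2]
        print(k,[(np.round(x["position"]).tolist(),round(x["confidence"],2),np.round(back(p,x["position"],z)[:2]).tolist()) for x in b])
E
```

```text
[ 166.99218676 -497.47685322  247.70611409] [-6.72584295e-04  9.86920841e-01  1.61204219e-01  2.98213203e-05] 0.0 17.0
top 51.253810763588675 [ 394.74763381  -56.93626705 1102.77681408] [ 0.06060837 -0.69934849  0.70997724 -0.05630843]
gauge_block [([265.0, 243.0], 0.97, [481.0, 73.0])]
narrow_pocket [([268.0, 241.0], 0.91, [484.0, 62.0]), ([238.0, 170.0], 0.54, [669.0, 141.0])]
wide_pocket [([268.0, 242.0], 0.96, [482.0, 63.0]), ([237.0, 171.0], 0.65, [666.0, 142.0])]
bore_mouth []
slim_plug [([263.0, 241.0], 0.58, [486.0, 78.0])]
slim_plug_center [([408.0, 253.0], 0.46, [450.0, -291.0])]
thick_plug []
thick_plug_center [([195.0, 224.0], 0.49, [532.0, 256.0])]
tall_gauge_center [([267.0, 237.0], 0.62, [494.0, 66.0])]
tall_gauge [([263.0, 237.0], 0.39, [491.0, 72.0])]
vial [([207.0, 177.0], 0.42, [658.0, 228.0]), ([265.0, 242.0], 0.18, [485.0, 74.0])]
eyeglass [([451.0, 219.0], 0.59, [537.0, -412.0])]
tin [([234.0, 167.0], 0.6, [688.0, 159.0])]
scene 56.15484757647868 [-165.42991874  298.7459085   578.09050658] [ 0.26555115 -0.461052    0.73871669 -0.41377687]
gauge_block [([293.0, 249.0], 0.96, [491.0, 78.0])]
narrow_pocket [([293.0, 252.0], 0.89, [447.0, 93.0])]
wide_pocket []
bore_mouth [([290.0, 252.0], 0.77, [449.0, 99.0])]
slim_plug []
slim_plug_center [([431.0, 218.0], 0.6, [448.0, -289.0]), ([290.0, 249.0], 0.6, [492.0, 84.0])]
thick_plug [([207.0, 260.0], 0.5, [538.0, 266.0])]
thick_plug_center [([205.0, 262.0], 0.69, [535.0, 270.0])]
tall_gauge_center []
tall_gauge [([297.0, 234.0], 0.61, [479.0, 70.0])]
vial [([208.0, 232.0], 0.54, [656.0, 242.0]), ([443.0, 197.0], 0.52, [524.0, -395.0])]
eyeglass [([208.0, 230.0], 0.53, [679.0, 241.0])]
tin [([238.0, 221.0], 0.6, [694.0, 157.0])]
```

```bash
python3 - <<'E'
import cv2,numpy as np
t=cv2.imread("pics/top0.png");cv2.imwrite("pics/top0c.png",cv2.resize(t[130:300,170:470],None,fx=2.66,fy=2.66,interpolation=cv2.INTER_CUBIC))
E
```

```text
(no output)
```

View pics/top0c.png

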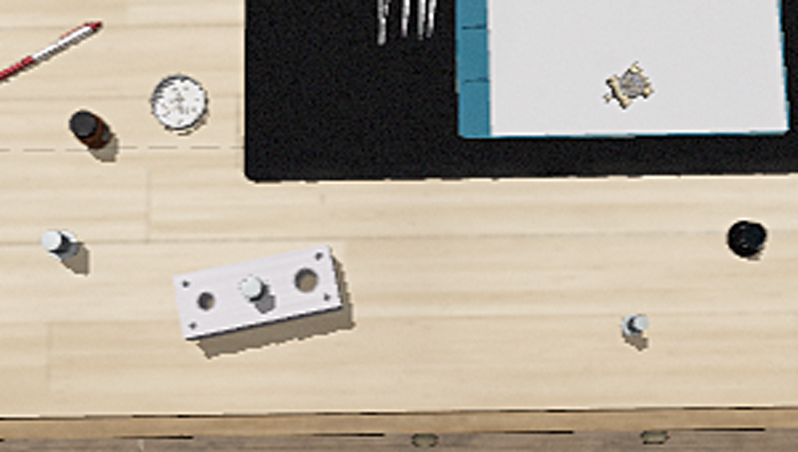

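View pics/scene0.png

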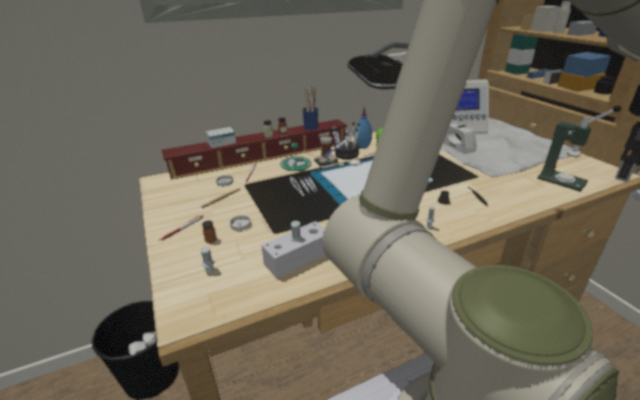

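```bash
python3 - <<'E'
from h import *
p=capture("top");g=lambda c,z:back(p,[170+c[0]/2.66,130+c[1]/2.66],z)
n=g((205,300),60);w=g((307,280),60);d=n-w
print(n,w,(n+w)/2,np.linalg.norm(d),np.degrees(np.arctan2(d[1],d[0])))
print("slim",g((637,318),62),g((630,330),25),"thick",g((55,238),62))
print(g((176,276),60),g((328,249),60),g((188,336),60))
s=sense();p=capture("wrist");print(np.array(p["tool_from_camera"]).round(3),p["fov_y"])
E
```

```text
[479.49493192 114.81114885  60.        ] [496.89605069  18.75228104  60.        ] [488.1954913   66.78171495  60.        ] 97.62225678762891 100.2678148924549
slim [ 456.45208211 -289.53429987   62.        ] [ 447.20940349 -290.4523054    25.        ] thick [540.26679206 257.60952971  62.        ]
[502.56130028 142.4885023   60.        ] [526.02431288  -1.24908403  60.        ] [446.05823097 130.34479385  60.        ]
[[-0.00000e+00 -9.58000e-01 -2.86000e-01  7.26200e+01]
 [ 1.00000e+00 -1.00000e-03  1.00000e-03 -3.57000e-01]
 [-1.00000e-03 -2.86000e-01  9.58000e-01 -1.25343e+02]
 [ 0.00000e+00  0.00000e+00  0.00000e+00  1.00000e+00]] 63.28833270075434
```

Call:
drive_tool(
  commands=".236 .173 -.07 0 0 .151 60;.236 .173 -.07 0 0 .151 60;.236 .173 -.07 0 0 .151 60;.236 .173 -.07 0 0 .151 60;.236 .173 -.07 0 0 .151 60;.236 .173 -.07 0 0 .151 60;.236 .173 -.07 0 0 .151 60;.236 .173 -.07 0 0 .151 60;.236 .173 -.07 0 0 .151 60;.236 .173 -.07 0 0 .151 60;.236 .173 -.07 0 0 .151 60;.236 .173 -.07 0 0 .151 60;0 0 0 0 0 0 60;0 0 0 0 0 0 60;0 0 0 0 0 0 60",
  force=40,
)

```text
time_s: 2.75
eef_pos: [450.0, -290.4, 164.4]
ee_rot: [0.0, 0.643, 0.766, -0.0]
force: [-0.3, 0.2, -0.1]
grip_width: 0.602
grip_force: 0.0
```

```bash
cat >> h.py <<'E'
def yaw(s):
    x=q2R(s["ee_rot"]); return np.degrees(np.arctan2(x[1,0],x[0,0])), x[:,2]
E
python3 - <<'E'
from h import *
s=sense();p=capture("wrist");cv2.imwrite("pics/w1.png",p["pixels"]);print(s["eef_pos"],yaw(s),s["time_s"],s["force"])
for k in("slim_plug","slim_plug_center"):
    for b in boxes_of(p,k)[:2]: print(k,b["position"],b["confidence"],back(p,b["position"],31,s))
print(proj(p,[450,-290,62],s),proj(p,[450,-290,0],s))
E
```

```text
[ 449.99184998 -290.42494789  164.39624774] (np.float64(100.02673610752532), array([-1.03640632e-04, -2.44020840e-04, -9.99999965e-01])) 2.75 [-0.31918505  0.19506712 -0.12017755]
slim_plug [319.4, 194.7] 0.88 [ 452.93869552 -290.00536874   31.        ]
slim_plug_center [316.9, 197.9] 0.96 [ 451.38290275 -293.08662514   31.        ]
[315.98726471 205.51685979] [315.84601711 184.95536069]
```

View pics/w1.png

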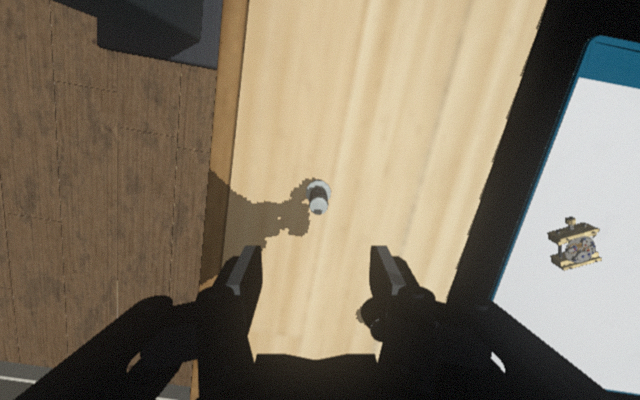

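Call:
drive_tool(
  commands=".012 -.018 -.3 0 0 0 60;0 0 -.3 0 0 0 60;0 0 -.3 0 0 0 60;0 0 -.2 0 0 0 60;0 0 -.064 0 0 0 60;0 0 0 0 0 0 30;0 0 0 0 0 0 5;0 0 0 0 0 0 5;0 0 0 0 0 0 5;0 0 0 0 0 0 5;0 0 0 0 0 0 5;0 0 0 0 0 0 5",
  force=40,
)

```text
time_s: 3.9
eef_pos: [452.0, -292.7, 49.5]
ee_rot: [0.001, 0.642, 0.767, -0.0]
force: [-1.0, -0.9, 7.8]
grip_width: 0.15
grip_force: 39.3
```

Call:
drive_tool(
  commands="0 0 .2 0 0 0 5;0 0 .3 0 0 0 5;0 0 .3 0 0 0 5;0 0 .3 0 0 0 5;.025 .3 .2 0 0 0 5;.025 .37 0 0 0 0 5;.025 .37 0 0 0 0 5;.025 .37 0 0 0 0 5;.025 .37 0 0 0 0 5;.025 .37 0 0 0 0 5;.025 .37 0 0 0 0 5;.025 .37 0 0 0 0 5;.025 .37 0 0 0 0 5;.025 .37 0 0 0 0 5;.025 .37 0 0 0 0 5;.025 .075 0 0 0 0 5;0 0 -.2 0 0 0 5;0 0 -.1 0 0 0 5;0 0 0 0 0 0 5;0 0 0 0 0 0 5",
)

```text
time_s: 5.57
eef_pos: [481.3, 115.0, 147.9]
ee_rot: [-0.0, 0.643, 0.766, -0.0]
force: [0.4, -0.0, 0.1]
grip_width: 0.149
grip_force: 39.1
```

```bash
python3 - <<'E'
from h import *
s=sense();p=capture("wrist");cv2.imwrite("pics/w2.png",p["pixels"]);print(s["eef_pos"],yaw(s),s["time_s"],s["force"])
for k,z in(("slim_plug_center",s["eef_pos"][2]-18.5),("narrow_pocket",60),("wide_pocket",60),("bore_mouth",60),("tall_gauge_center",80)):
    for b in boxes_of(p,k)[:2]: print(k,b["position"],b["confidence"],back(p,b["position"],z,s))
e=np.array(s["eef_pos"]);print(proj(p,e-[0,0,49.5],s),proj(p,[479.5,114.8,60],s))
E
```

```text
[481.30523993 115.01782935 147.93199682] (np.float64(100.04143971177167), array([-9.28479483e-04, -4.54195484e-05, -9.99999568e-01])) 5.5667 [ 0.35047886 -0.02508737  0.14320721]
slim_plug_center [314.5, 266.1] 0.9 [481.18906765 110.85549477 129.43199682]
narrow_pocket [310.9, 209.7] 0.92 [477.46402584 116.40612145  60.        ]
wide_pocket [314.2, 208.7] 0.94 [479.58839773 117.52256927  60.        ]
bore_mouth [313.9, 206.9] 0.98 [479.15777042 118.77581609  60.        ]
tall_gauge_center [312.7, 307.6] 0.86 [489.95163433  53.01583313  80.        ]
[316.10261264 233.995426  ] [313.39595147 212.34640855]
```

View pics/w2.png

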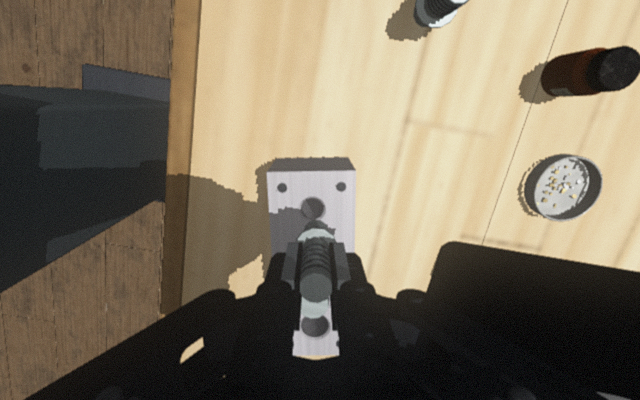

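```bash
python3 - <<'E'
import cv2
t=cv2.imread("pics/w2.png");cv2.imwrite("pics/w2c.png",cv2.resize(t[150:310,250:380],None,fx=3.7,fy=3.7,interpolation=cv2.INTER_CUBIC))
E
```

```text
(no output)
```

View pics/w2c.png

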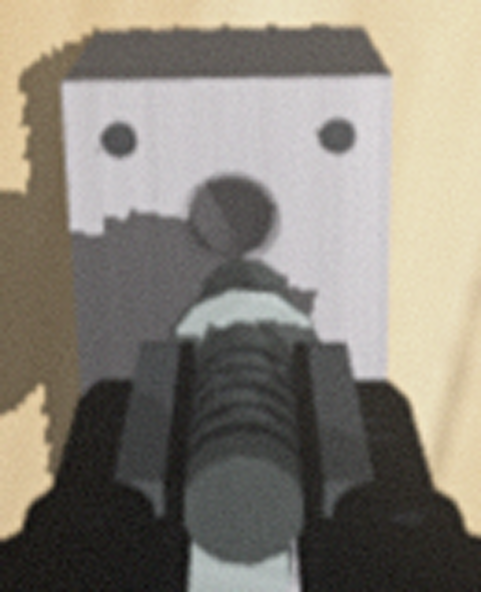

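```bash
python3 - <<'E'
from h import *
s=sense();p=capture("wrist");e=np.array(s["eef_pos"]);X=q2R(s["ee_rot"])[:,0]
z=e[2]
print("pocket",back(p,(313,208.4),60,s)-e)
print("top",back(p,(315.9,287.3),z+12.5,s)-e)
print("bot",back(p,(314.9,220.8),z-49.5,s)-7*X-e)
E
```

```text
pocket [ -2.38515642   2.41962981 -88.42677872]
top [-0.77700096  3.19183191 12.5       ]
bot [ -0.79445001   1.02879551 -49.49897811]
```

Call:
drive_tool(
  commands="-.016 .011 -.05 0 0 0 5;0 0 -.1 0 0 0 5;0 0 -.1 0 0 0 5;0 0 -.05 0 0 0 5;0 0 -.05 0 0 0 5;0 0 -.05 0 0 0 5;0 0 -.03 0 0 0 5;0 0 -.03 0 0 0 5;0 0 0 0 0 0 5",
)

```text
time_s: 6.67
eef_pos: [479.4, 116.0, 101.2]
ee_rot: [-0.0, 0.642, 0.767, -0.001]
force: [-1.3, -4.4, -1.2]
grip_width: 0.146
grip_force: 39.4
```

Call:
drive_tool(
  commands="-.004 -.012 -.03 0 0 0 5;0 0 -.04 0 0 0 5;0 0 -.03 0 0 0 5;0 0 -.03 0 0 0 5;0 0 -.01 0 0 0 5;0 0 0 0 0 0 5",
)

```text
time_s: 7.17
eef_pos: [479.2, 115.5, 87.6]
ee_rot: [-0.0, 0.642, 0.767, -0.0]
force: [-0.9, -1.8, -1.2]
grip_width: 0.148
grip_force: 39.5
```

Call:
drive_tool(
  commands="0 0 -.012 0 0 0 5;0 0 -.012 0 0 0 5;0 0 0 0 0 0 5",
)

```text
time_s: 7.42
eef_pos: [479.6, 115.5, 87.4]
ee_rot: [0.0, 0.642, 0.767, 0.0]
force: [-10.2, -2.5, 22.6]
grip_width: 0.15
grip_force: 42.2
```

Call:
drive_tool(
  commands="0 0 .02 0 0 0 5;0 0 0 0 0 0 40;0 0 0 0 0 0 60;0 0 0 0 0 0 60;0 0 .15 0 0 0 60;0 0 .25 0 0 0 60;0 0 .25 0 0 0 60;.12 .284 .1 0 0 0 60;.12 .284 .03 0 0 0 60;.12 .284 0 0 0 0 60;.12 .284 0 0 0 0 60;.12 .284 0 0 0 0 60;0 0 0 0 0 0 60;0 0 0 0 0 0 60;0 0 0 0 0 0 60",
)

```text
time_s: 8.67
eef_pos: [539.2, 257.1, 165.0]
ee_rot: [-0.0, 0.642, 0.767, -0.0]
force: [1.0, -0.2, -0.1]
grip_width: 0.604
grip_force: 0.0
```

```bash
python3 - <<'E'
from h import *
s=sense();p=capture("wrist");cv2.imwrite("pics/w3.png",p["pixels"]);print(s["eef_pos"],yaw(s),s["time_s"],s["force"])
for k in("thick_plug","thick_plug_center"):
    for b in boxes_of(p,k)[:2]: print(k,b["position"],b["confidence"],back(p,b["position"],31,s))
print(proj(p,[540,257.6,62],s))
E
```

```text
[539.17465296 257.14695366 165.03268566] (np.float64(100.09543798321077), array([-7.66672556e-04, -2.41415646e-04, -9.99999677e-01])) 8.6667 [ 1.00502673 -0.22733276 -0.11437726]
thick_plug [317.1, 182.8] 0.77 [538.39705251 267.06261361  31.        ]
thick_plug [252.8, 343.3] 0.48 [505.49336434  99.87287247  31.        ]
[317.17282583 205.41953048]
```

View pics/w3.png

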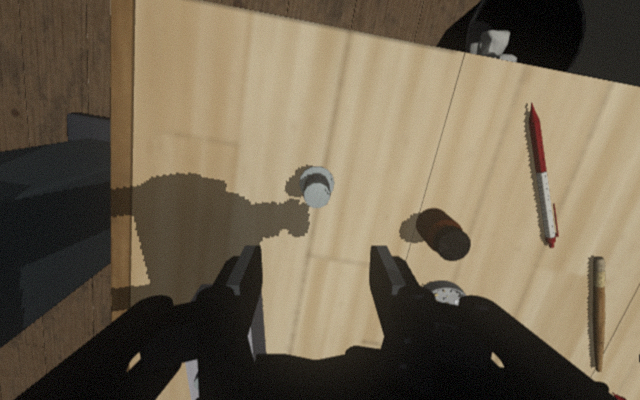

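Call:
drive_tool(
  commands="-.005 .046 -.2 0 0 0 60;0 .046 -.3 0 0 0 60;0 0 -.3 0 0 0 60;0 0 -.26 0 0 0 60;0 0 -.1 0 0 0 60;0 0 0 0 0 0 30;0 0 0 0 0 0 10;0 0 0 0 0 0 10;0 0 0 0 0 0 10;0 0 0 0 0 0 10;0 0 0 0 0 0 10;0 0 0 0 0 0 10",
  force=40,
)

```text
time_s: 9.82
eef_pos: [539.9, 266.9, 51.3]
ee_rot: [0.001, 0.642, 0.767, 0.001]
force: [-0.5, -1.0, 7.7]
grip_width: 0.22
grip_force: 39.7
```

Call:
drive_tool(
  commands="0 0 .2 0 0 0 10;0 0 .3 0 0 0 10;0 0 .3 0 0 0 10;0 0 .3 0 0 0 10;0 0 .2 0 0 0 10;-.055 -.3075 0 0 0 0 10;-.055 -.3075 0 0 0 0 10;-.055 -.3075 0 0 0 0 10;-.055 -.3075 0 0 0 0 10;-.055 -.3075 0 0 0 0 10;-.055 -.3075 0 0 0 0 10;-.055 -.3075 0 0 0 0 10;-.055 -.3075 0 0 0 0 10;0 0 -.2 0 0 0 10;0 0 -.1 0 0 0 10;0 0 0 0 0 0 10;0 0 0 0 0 0 10;0 0 0 0 0 0 10",
)

```text
time_s: 11.32
eef_pos: [495.3, 21.4, 150.1]
ee_rot: [0.0, 0.642, 0.767, 0.0]
force: [-0.3, 0.5, -1.6]
grip_width: 0.219
grip_force: 39.4
```

```bash
python3 - <<'E'
from h import *
s=sense();p=capture("wrist");cv2.imwrite("pics/w4.png",p["pixels"]);print(s["eef_pos"],yaw(s),s["time_s"],s["force"])
for k,z in(("thick_plug_center",s["eef_pos"][2]-20),("wide_pocket",60),("slim_plug_center",69),("tall_gauge_center",80)):
    for b in boxes_of(p,k)[:2]: print(k,b["position"],b["confidence"],back(p,b["position"],z,s))
c=cv2.resize(p["pixels"][100:310,240:400],None,fx=2.8,fy=2.8,interpolation=cv2.INTER_CUBIC);cv2.imwrite("pics/w4c.png",c)
E
```

```text
[495.28841227  21.39573396 150.14921859] (np.float64(100.16692869615159), array([ 8.31667917e-04, -7.44573672e-05, -9.99999651e-01])) 11.3167 [-0.32648031  0.46068445 -1.56288732]
thick_plug_center [314.5, 270.8] 0.6 [495.81291621  13.86047089 130.14921859]
wide_pocket [320.3, 118.0] 0.94 [486.92892999  84.4614752   60.        ]
slim_plug_center [318.1, 60.7] 0.74 [479.53138573 116.80247799  69.        ]
tall_gauge_center [316.3, 143.5] 0.57 [486.77242725  70.32415878  80.        ]
tall_gauge_center [316.0, 117.3] 0.25 [483.90977474  85.24628905  80.        ]
```

View pics/w4c.png

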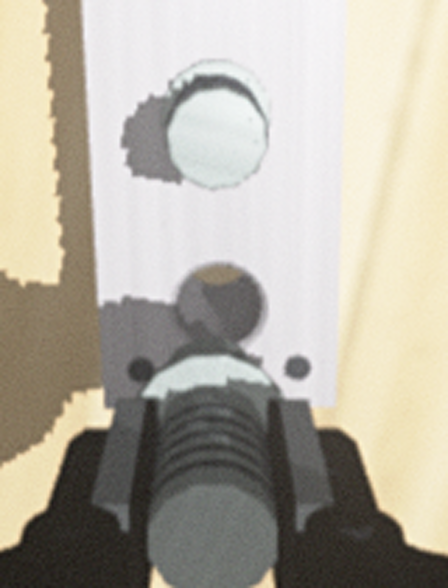

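```bash
python3 - <<'E'
from h import *
s=sense();p=capture("wrist");e=np.array(s["eef_pos"]);X=q2R(s["ee_rot"])[:,0]
z=e[2]
print("pocket",back(p,(318.9,209.5),60,s)-e)
print("top",back(p,(315.7,293.2),z+11,s)-e)
print("bot",back(p,(314.8,222.5),z-51,s)-10*X-e)
print("gauge top",back(p,(240+218/2.8,100+139/2.8),102,s))
E
```

```text
pocket [  1.85752257   1.86432538 -89.85939625]
top [-0.2127504  -0.39551268 11.        ]
bot [ -0.05928939  -3.52512406 -50.99781094]
gauge top [487.43405607  69.49025559 102.        ]
```

Call:
drive_tool(
  commands=".016 .038 -.05 0 0 0 10;0 0 -.1 0 0 0 10;0 0 -.1 0 0 0 10;0 0 -.08 0 0 0 10;0 0 -.03 0 0 0 10;0 0 -.03 0 0 0 10;0 0 -.03 0 0 0 10;0 0 -.02 0 0 0 10;0 0 0 0 0 0 10",
)

```text
time_s: 12.37
eef_pos: [496.5, 24.4, 105.3]
ee_rot: [-0.0, 0.642, 0.767, -0.0]
force: [-0.5, -0.7, -1.0]
grip_width: 0.216
grip_force: 39.4
```

Call:
drive_tool(
  commands="0 0 -.03 0 0 0 10;0 0 -.04 0 0 0 10;0 0 -.04 0 0 0 10;0 0 -.03 0 0 0 10;0 0 -.02 0 0 0 10;0 0 0 0 0 0 10",
)

```text
time_s: 12.87
eef_pos: [496.5, 24.5, 89.5]
ee_rot: [-0.0, 0.642, 0.767, -0.0]
force: [0.7, 0.1, -1.4]
grip_width: 0.221
grip_force: 39.5
```

Call:
drive_tool(
  commands="0 0 -.012 0 0 0 10;0 0 -.012 0 0 0 10;0 0 0 0 0 0 10",
)

```text
time_s: 13.12
eef_pos: [496.8, 24.4, 89.2]
ee_rot: [0.001, 0.642, 0.767, 0.0]
force: [-11.1, 0.8, 23.8]
grip_width: 0.219
grip_force: 42.1
```

Call:
drive_tool(
  commands="0 0 .02 0 0 0 10;0 0 0 0 0 0 40;0 0 0 0 0 0 60;0 0 0 0 0 0 60;0 0 .15 0 0 0 60;0 0 .25 0 0 0 60;0 0 .25 0 0 0 60;-.045 .23 .1 0 0 0 60;-.045 .23 0 0 0 0 60;0 0 0 0 0 0 60;0 0 0 0 0 0 60;0 0 0 0 0 0 60",
)

```text
time_s: 14.12
eef_pos: [487.5, 70.1, 163.7]
ee_rot: [-0.0, 0.642, 0.767, -0.0]
force: [-0.3, 0.3, -0.7]
grip_width: 0.604
grip_force: 0.0
```

```bash
python3 - <<'E'
from h import *
s=sense();p=capture("wrist");cv2.imwrite("pics/w5.png",p["pixels"]);print(s["eef_pos"],yaw(s),s["time_s"],s["force"])
for k,z in(("thick_plug_center",69),("slim_plug_center",69),("tall_gauge",80)):
    for b in boxes_of(p,k)[:2]: print(k,b["position"],b["confidence"],back(p,b["position"],z,s))
c=cv2.resize(p["pixels"][100:400,160:480],None,fx=2,fy=2,interpolation=cv2.INTER_CUBIC);cv2.imwrite("pics/w5c.png",c)
E
```

```text
[487.52759979  70.13851685 163.69733453] (np.float64(100.10360674299278), array([-6.01666855e-04, -1.41031289e-04, -9.99999809e-01])) 14.1167 [-0.26612474  0.3198406  -0.68676576]
thick_plug_center [317.2, 273.9] 0.77 [497.53506743  19.43491526  69.        ]
slim_plug_center [314.8, 141.6] 0.93 [478.33440347 117.2307063   69.        ]
tall_gauge [313.5, 216.0] 0.77 [486.05128325  68.76367544  80.        ]
```

View pics/w5c.png

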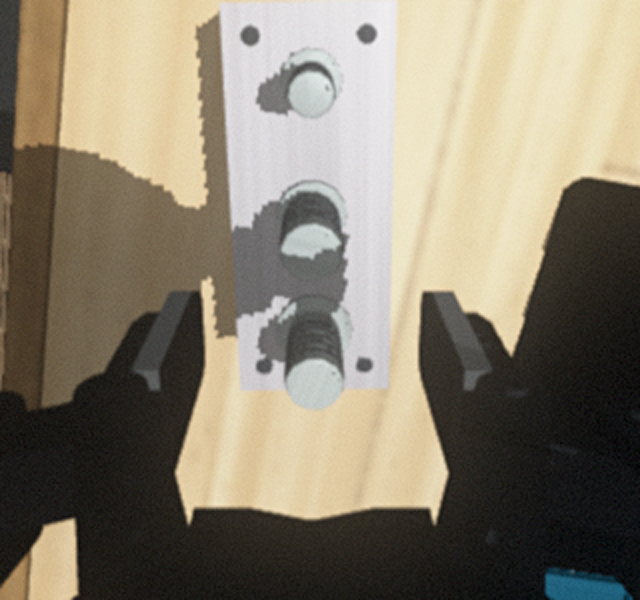

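```bash
python3 - <<'E'
from h import *
s=sense();p=capture("wrist");e=np.array(s["eef_pos"])
print("gauge",back(p,(316,221.5),102,s)-e)
print("slim",back(p,(160+312/2,100+95/2),100,s)-e,"thick",back(p,(160+314.5/2,100+384/2),100,s)-e)
E
```

```text
gauge [ -0.55384284   3.0563577  -61.83645432]
slim [ -8.41086665  47.39682389 -63.83645432] thick [  9.12822037 -46.77007538 -63.83645432]
```

Call:
drive_tool(
  commands="0 .01 -.25 0 0 0 60;0 0 -.25 0 0 0 60;0 0 -.2 0 0 0 60;0 0 -.07 0 0 0 60;0 0 0 0 0 0 45;0 0 0 0 0 0 35;0 0 0 0 0 0 25;0 0 0 0 0 0 15;0 0 0 0 0 0 10;0 0 0 0 0 0 10;0 0 0 0 0 0 10;0 0 0 0 0 0 10",
  force=40,
)

```text
time_s: 15.37
eef_pos: [488.0, 71.3, 88.4]
ee_rot: [0.001, 0.642, 0.767, 0.0]
force: [-2.9, -1.2, 6.1]
grip_width: 0.22
grip_force: 38.9
```

Call:
drive_tool(
  commands="-.005 0 .025 0 0 0 10;0 0 .02 0 0 0 10;0 0 .03 0 0 0 10;0 0 .03 0 0 0 10;0 0 .03 0 0 0 10;0 0 0 0 0 0 10",
)

```text
time_s: 15.87
eef_pos: [487.3, 71.5, 101.3]
ee_rot: [0.0, 0.642, 0.767, 0.0]
force: [0.3, 0.6, -1.0]
grip_width: 0.22
grip_force: 39.1
```

Call:
drive_tool(
  commands="0 0 .03 0 0 0 10;0 0 .03 0 0 0 10;0 0 .03 0 0 0 10;0 0 .03 0 0 0 10;0 0 .03 0 0 0 10;0 0 .03 0 0 0 10;0 0 .03 0 0 0 10;0 0 .012 0 0 0 10;0 0 0 0 0 0 10;0 0 0 0 0 0 10;0 0 0 0 0 0 10",
)

```text
time_s: 16.78
eef_pos: [487.1, 71.5, 122.7]
ee_rot: [0.0, 0.642, 0.767, 0.0]
force: [0.6, -0.5, -0.7]
grip_width: 0.225
grip_force: 39.2
```

```bash
python3 - <<'E'
from h import *
s=sense();p=capture("wrist");print(s["eef_pos"],s["force"],s["time_s"])
c=cv2.resize(p["pixels"][80:300,230:410],None,fx=2.7,fy=2.7,interpolation=cv2.INTER_CUBIC)
q=capture("scene");d=cv2.resize(q["pixels"][200:290,250:330],(480,594)[:1]+(540,),interpolation=cv2.INTER_CUBIC)
o=np.zeros((594,800,3),np.uint8);o[:594,:400]=cv2.resize(c,(486,594))[:,43:443];o[:540,400:]=d[:,40:440]
cv2.imwrite("pics/w6.png",o)
a=np.array([487.5,70,0]);
Y=np.array([-.174,.985,0])
for z in (60,68,70,72): print(z,proj(p,a+[0,0,z]+8*Y,s))
E
```

```text
[487.06596784  71.4564046  122.7496575 ] [ 0.64042523 -0.47640294 -0.72668065] 16.7833
60 [316.26438666 215.80001376]
68 [316.30700624 220.33856327]
70 [316.31819875 221.53045133]
72 [316.32961946 222.74664037]
```

View pics/w6.png

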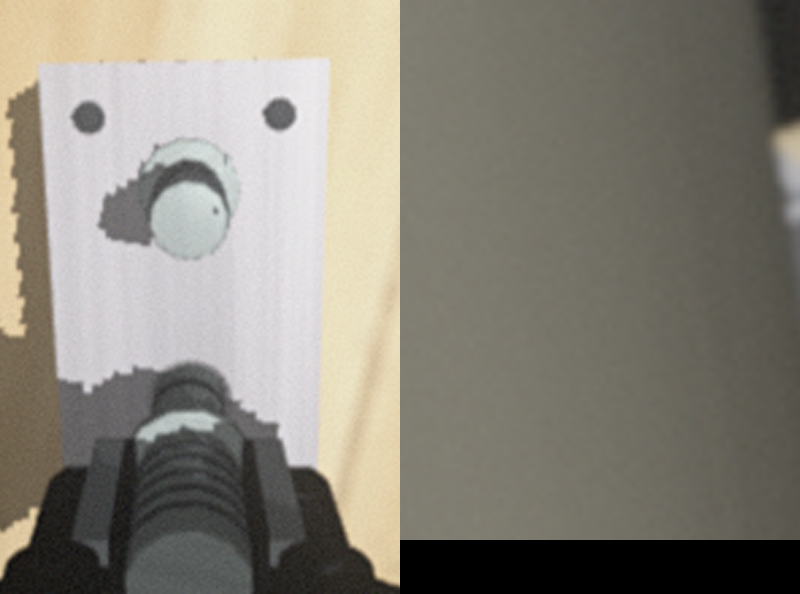

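Call:
drive_tool(
  commands="0 0 .006 0 0 0 10;0 0 0 0 0 0 10;0 0 0 0 0 0 10;0 0 0 0 0 0 10",
)

```text
time_s: 17.22
eef_pos: [487.1, 71.5, 123.4]
ee_rot: [0.0, 0.642, 0.767, 0.0]
force: [1.5, 1.0, -1.2]
grip_width: 0.222
grip_force: 39.2
```

```bash
python3 - <<'E'
from h import *
s=sense();p=capture("wrist");a=np.array([487.3,70.3,0]);Y=np.array([-.174,.985,0])
for z in (89,95,101): print(z,proj(p,a+[0,0,z]+13*Y,s))
print(s["eef_pos"],s["dq"],s["force"]); print(finish_job())
E
```

```text
89 [316.20728978 224.33116861]
95 [316.24191048 228.58552892]
101 [316.27903069 233.14704186]
[487.05089159  71.46206369 123.3742757 ] [ 0.00050595 -0.00030893  0.00172247  0.00020632 -0.00106395  0.00058567] [ 1.47615005  0.98150956 -1.20290518]
the job is handed in; nothing more can be done
None
```

The job is handed in: both plugs are fully home and released, and the gripper holds the tall gauge still with its groove about 10 mm above the block by lift distance (a last rough picture check read a few millimetres higher) and its end still in the bore; total time was about 17 s.

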